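# Set the sprung length stop one hole longer and butt a blank against it

## Robot

A 6-joint arm with a two-finger parallel gripper is mounted at the origin on the work surface. World frame = base frame: x ahead of the robot, y to its left, z up, the work surface at z = 0. Lengths are in m, angles in rad, forces in N, time in s.
With the tool pointing down it reaches from about 0.325 to 0.775 m from the base axis. Payload 9.3 kg.
Tool frame: the origin (TCP) lies midway between the tips of the shut fingers; the grasp point (between the pads) lies 19 mm behind it; z points along the fingers, y is the direction in which the jaws open and shut (so a half turn about z gives the same grasp; the last joint's range is limited). The gripper opens to 85 mm and grips with 20 to 120 N. Pads are 22 mm wide; open, the fingers measure 114 mm over their backs; the gripper's body (76 mm by 85 mm) begins 54 mm behind the grasp point. The pads swing forward as they close: fully open they stand 13 mm farther back than shut.
Start: joints at [-1.466, 0.259, 0.021, 1.334, 0, 1.418], TCP at [0.14, -0.532, 0.231] pointing down, gripper open.
Joint ranges: [-3.04, 3.04], [-0.91, 1.82], [-1.04, 1.36], [-1.92, 1.95], [-1.52, 1.45], [-3.14, 3.14]. Speed limits (rad/s): [2.22, 2.22, 2.79, 3.14, 3.14, 3.14].

## Interface

Orientations are given as a rotation vector (axis times angle).
In Python, from cell import env, fingers, solver, read_camera, workorder, get_time_s, get_qpos, get_dq, get_joint_torque, get_position, get_tool_rot, get_contact_force, get_torque, get_width gives the robot as it stands. Calls block until the motion is done:
- env.move_ptp(position, orientation): joint-space move of the TCP to a pose.
- env.move_straight(position, ori=None, max_speed=0.15, stop_force=None): straight line of the TCP; ori=None keeps the orientation; max_speed is the mean speed in m/s. With stop_force (N) it stops when the force on the tool has changed by that much, and returns True; else False.
- env.move_j(angles): joint-space move.
- fingers.grip(opening, grasp_force=None): opening from 0.0 (shut) to 1.0 (fully open); grasp_force is the grip in N (None keeps the last); returns when the fingers have stopped.
- env.sleep(seconds).
- solver.ik(position, orientation): joint angles nearest the present ones, or None.
- read_camera(name): name is "scene" or "top"; returns a dict with "color" (400x640x3 uint8, red, green, blue), "vfov" (degrees; the focal length in pixels is half the picture's height over the tangent of half this angle, whatever the lens; pixels are square), "cx", "cy" (the principal point, pixels), "world_from_camera" (4x4, takes a point from camera to world coordinates). Camera axes: x right, y down, z forward; pixel columns grow to the right and rows downward; lengths in m; the calibration is good to about 2 mm. A picture is of the moment at which its call begins. There is no depth.
A pose or a line that the arm cannot do raises env.Unreachable and nothing moves.
- workorder.finish_job(): hands the job in, once; it reports no verdict.
Readings, each from a call of its own:
- get_time_s(): time.
- get_qpos(): joint angles.
- get_dq(): joint speeds.
- get_joint_torque(): joint torques, N m.
- get_position(): TCP position.
- get_tool_rot(): TCP orientation.
- get_contact_force(): force on the tool from outside, world axes, zero at the start.
- get_torque(): the same for the moment, N m.
- get_width(): opening from 0.0 (shut) to 1.0 (fully open).
Only numpy, scipy, OpenCV 4.12 (cv2) and the standard library are available. Lean on these libraries where they do the work, as an engineer would, in place of code of your own. Each camera call takes 0.05 s, during which the arm holds its last target.

## Task

The next batch is one hole longer: press in the sprung button of the length stop, draw its blue sleeve out by one hole until the button clicks out again, without dragging the sleeve hard against the button. Then lay the dark steel box-section blank flat along the fence with its side flush against it, and push its end home against the stop plate, firmly but without ramming it; leave it there and leave the other things on the bench alone.

Things in the scene. Friction and masses are not known exactly. Their poses are not given: they have to be found in the camera images.
- gauge: Length stop, bolted down; yaw within 0.2 rad. Origin: on the bench, straight below the snap button. y runs along the sleeve: +y to the dark foot (80 x 100 mm plate from y +143 mm, block 73 mm high), -y out to the stop plate. +x: the side where the button stands out; -x: the fence side; z up. A square aluminium bar runs from the foot inside the sleeve, axis at x 0, z 50 mm.
- fence_face (a point): Point on the fence's working face, which looks to the gauge's -x: gauge x -75 mm, y -100 mm, 6 mm above the bench; axes as the gauge's. The fence is a steel flat bar, 20 mm wide, 12 mm high, from gauge y -270 to +45 mm. Between it and the sleeve (40 mm) the bench is bare.
- sleeve (a joint): How far the blue square tube is drawn out (gauge -y), m; 0 at the start; ends at -0.037 and +0.095; 5 N of friction. At 0: x -15 to 15, z 35 to 65, y -170 to 120 mm. Its +x wall is 2 mm thick, with 13.5 mm holes under white lines: at y -34, at 0 (button in it), and the next in a yellow index plate that is set anew for each job, anywhere 44 to 74 mm from the second.
- finger_flange (a point): Middle of the black flange round the sleeve, on the tube axis, gauge y -22 mm at the start; moves with the sleeve. 4 mm thick; stands out 8 mm on both sides (x) and 6 mm on top. Fingers pinching at the button (20 mm inwards of it) bear on it if they slip while pulling outwards.
- snap (a joint): How far the button is pushed in, m: 0 fully out, 0.007 flush with the sleeve's outside, 0.009 to 0.010 under its wall between holes. Spring 2 N, 4 N at flush. Not pressed it bars the sleeve. Pressed flush (a flat pad will do) a pull of 10 to 20 N cams it under the wall in the first 6 mm; then the sleeve runs freely until it springs out in the next hole and stops it dead (1.5 mm play).
- button_tip (a point): Crown of the snap button, a domed brass pin of 12 mm that stays in its place along the bar while the sleeve moves: 7 mm proud of the sleeve's +x face, 22 mm from the tube axis, 50 mm above the bench, pointing to the gauge's +x. Sleeve and button can be pinched together from above across x (37 mm over the button, 30 mm over the bare tube).
- stop_face (a point): Point on the stop plate's working face, which looks to the gauge's +y; 30 mm above the bench, on the line where the middle of a blank lies that is flush with the fence (gauge x -90 mm). Moves with the sleeve; axes as the gauge's. Steel plate, 6 mm thick with a flange outwards, gauge x -125 to +20 mm, 15 to 60 mm above the bench, over the fence, on the sleeve's outer end.
- blank: The blank: dark steel box section, hollow, 110 mm long, 30 mm wide, 40 mm high, 0.25 to 0.42 kg, both ends alike. Origin: centre of its underside; y along its length, x across its 30 mm, z up. It lies on its 30 mm side on the bench, left or right of the gauge, yaw within 0.4 rad, and ends the same side down.
- offcut: Bystander: bright aluminium box-section offcut, 65 x 25 x 25 mm, y along its length; not wanted. It and the blank lie on the left and the right, either way round. Origin: centre of its underside.
- caliper: Bystander: vernier caliper lying flat, 200 mm long, 13 mm high. Origin under the middle.
- hex_keys: Bystander: hex keys in a black holder 70 x 26 x 22 mm. Origin under the holder.
- screwdriver: Bystander: blue screwdriver lying flat, 160 mm. Origin under its middle.
- cross_bracket: Bystander: welded bracket, 80 x 80 mm base plate with a 60 mm high cross on it. Origin: centre of its underside.
- u_bracket: Bystander: folded U bracket 60 x 70 x 60 mm. Origin: centre of its underside.
- magnet_square: Bystander: red triangular welding magnet, 14 mm thick, 80 mm sides, lying flat. Origin: centre of its underside.
- spray_can: Bystander: spray can, 60 mm in diameter, about 150 mm high. Origin: centre of its underside.
Things that resemble listed ones, but are neither listed nor needed, are in the scene too. What is shaped like the blank but yellow is not meant.

How it is judged:
By the outcome, as a careful person would: the job done as asked, in the order asked, and still so for the second after the job is handed in, with the robot touching nothing.
It also fails if it takes over 72 s, if anything falls off the work surface, if the arm or the gripper's body presses on something with over 40 N, if the wrist force passes 120 N, or if a joint passes its speed limit or range.

## Working session

There is one attempt and no reset: what is moved stays moved. The work goes in short steps, each a Python script; the robot and the scene stay as the last script left them, time stands still between calls to the robot, and variables do not carry over. Pictures are saved under pics/ and viewed, and the job is handed in when it is done.

```bash
mkdir -p pics; ls
python3 - <<'E'
from cell import *
import cv2,numpy as np
for n in("scene","top"):
    c=read_camera(n); cv2.imwrite(f"pics/{n}0.png",c["color"][...,::-1]); np.save(f"pics/{n}0.npy",c["color"])
    print(n,c["vfov"],c["cx"],c["cy"],np.round(c["world_from_camera"],4).tolist())
print(get_time_s(),get_tool_rot(),get_width())
E
```

```text
pics
scene 42.53711697428444 321.45976368163855 196.19451074795356 [[-0.7486, 0.5542, -0.364, 1.1568], [0.663, 0.6247, -0.4124, 0.7187], [-0.0012, -0.5501, -0.8351, 1.5209], [0.0, 0.0, 0.0, 1.0]]
top 57.784751785068835 319.4028636488346 198.11604457626538 [[0.0005, -0.9832, 0.1826, 0.3276], [-0.9998, 0.0027, 0.0175, -0.0147], [-0.0177, -0.1826, -0.983, 1.0762], [0.0, 0.0, 0.0, 1.0]]
0.1 [-3.11436947e+00 -4.03710665e-01 -9.87566043e-05] 0.9982654407462733
```

View pics/top0.png

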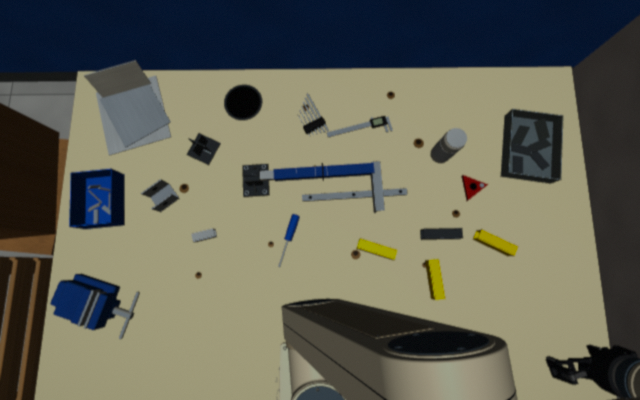

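View pics/scene0.png

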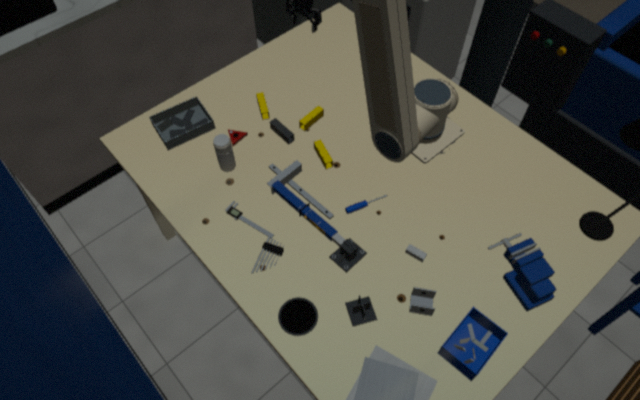

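Run:
```python
import cv2,numpy as np
t=np.load("pics/top0.npy")[...,::-1]; s=np.load("pics/scene0.npy")[...,::-1]
g=lambda im:np.clip(255*(im/255.)**0.6,0,255).astype(np.uint8)
cv2.imwrite("pics/t_g.png",cv2.resize(g(t[150:220,235:415]),None,fx=4.4,fy=4.4,interpolation=cv2.INTER_CUBIC))
cv2.imwrite("pics/t_b.png",cv2.resize(g(t[215:275,350:530]),None,fx=4.4,fy=4.4,interpolation=cv2.INTER_CUBIC))
cv2.imwrite("pics/s_g.png",cv2.resize(g(s[100:275,250:380]),None,fx=3.4,fy=3.4,interpolation=cv2.INTER_CUBIC))
```

```text
(no output)
```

View pics/t_g.png

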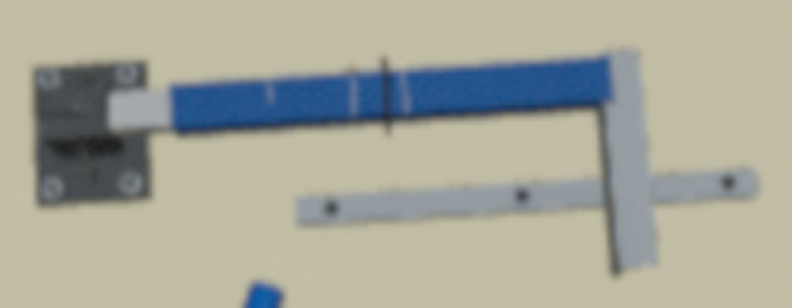

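View pics/t_b.png

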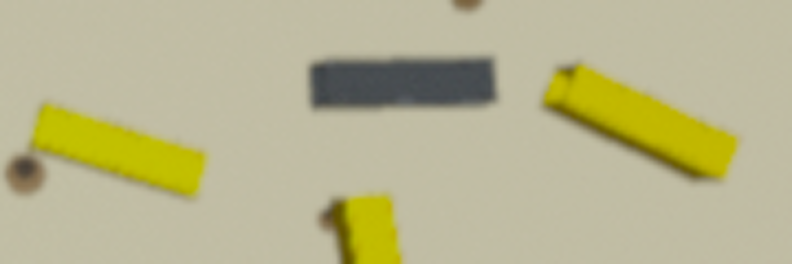

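View pics/s_g.png

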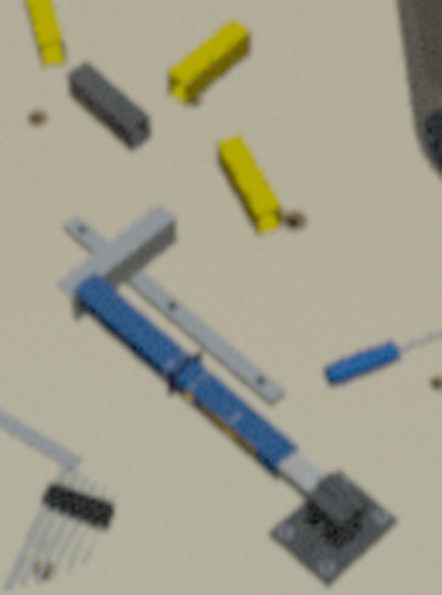

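```bash
cat > h.py <<'E'
import numpy as np
C={'top':(57.784751785068835,319.4028636488346,198.11604457626538,np.array([[0.0005,-0.9832,0.1826,0.3276],[-0.9998,0.0027,0.0175,-0.0147],[-0.0177,-0.1826,-0.983,1.0762],[0,0,0,1]])),
'scene':(42.53711697428444,321.45976368163855,196.19451074795356,np.array([[-0.7486,0.5542,-0.364,1.1568],[0.663,0.6247,-0.4124,0.7187],[-0.0012,-0.5501,-0.8351,1.5209],[0,0,0,1]]))}
def proj(n,P):
    v,cx,cy,T=C[n]; f=200/np.tan(np.radians(v)/2)
    p=(np.asarray(P)-T[:3,3])@np.linalg.inv(T[:3,:3]).T
    return np.array([cx,cy])+f*p[...,:2]/p[...,2:]
def back(n,uv,z):
    v,cx,cy,T=C[n]; f=200/np.tan(np.radians(v)/2)
    d=T[:3,:3]@np.array([(uv[0]-cx)/f,(uv[1]-cy)/f,1]); o=T[:3,3]
    return o+d*(z-o[2])/d[2]
def ct(x,y,k=4.4,o=(235,150)): return ((x+.5)/k-.5+o[0],(y+.5)/k-.5+o[1])
E
python3 - <<'E'
from h import *
from scipy.optimize import least_squares
obs=[((173,88),(15,120,65)),((608,59),(15,-170,65)),((296,198),(-55,45,12)),((757,170),(-55,-270,12)),((384,57),(23,-22,71)),((34,67),(50,223,8)),((146,62),(50,143,8)),((38,207),(-50,223,8)),((151,200),(-50,143,8))]
so=[((283,400),(-75,45,6)),((272,533),(50,143,8)),((397,520),(-50,223,8)),((330,583),(50,223,4))]
O=[('top',ct(*p),q) for p,q in obs]+[('scene',ct(*p,3.4,(250,100)),q) for p,q in so]
def W(th,q):
    q=np.array(q)/1000;c,s=np.cos(th[2]),np.sin(th[2]);return np.array([th[0]+c*q[0]-s*q[1],th[1]+s*q[0]+c*q[1],q[2]])
r=least_squares(lambda t:np.concatenate([proj(n,W(t,q))-p for n,p,q in O]),[.5,0,0],loss='soft_l1')
print(r.x)
for n,p,q in O: print(n,q,np.round(proj(n,W(r.x,q))-p,2))
th=r.x
for y in(-34,0,50,55): print(y,proj('top',W(th,(15,y,65))),[ (c-[235,150]+.5)*4.4-.5 for c in [proj('top',W(th,(15,y,65)))]])
# blank
for z,c in((.04,[(325,63),(494,59),(496,101),(325,106)]),):
    for p in c: print(np.round(back('top',ct(*p,4.4,(350,215)),z),4))
p=[(85,62),(150,120)]
E
```

```text
[0.5936451  0.01611229 0.06016824]
top (15, 120, 65) [-0.73 -0.63]
top (15, -170, 65) [ 0.72 -0.32]
top (-55, 45, 12) [-0.33  0.02]
top (-55, -270, 12) [ 0.03 -0.14]
top (23, -22, 71) [0.2  0.09]
top (50, 223, 8) [-0.43  0.06]
top (50, 143, 8) [ 0.16 -0.44]
top (-50, 223, 8) [-0.66  0.26]
top (-50, 143, 8) [0.14 0.21]
scene (-75, 45, 6) [ 0.85 -2.38]
scene (50, 143, 8) [-1.11 -0.65]
scene (-50, 223, 8) [ 0.77 -0.7 ]
scene (50, 223, 4) [-0.5   0.99]
-34 [326.42968085 165.65072252] [array([403.99059574,  70.5631791 ])]
0 [314.66967606 166.38627188] [array([352.24657466,  73.79959627])]
50 [297.38455124 167.46739919] [array([276.19202546,  78.55655646])]
55 [295.65662771 167.57547509] [array([268.58916193,  79.03209039])]
[ 0.43   -0.2928  0.04  ]
[ 0.4324 -0.4017  0.04  ]
[ 0.4053 -0.4011  0.04  ]
[ 0.4022 -0.2914  0.04  ]
```

```bash
cat >> h.py <<'E'
G=np.array([0.5936,0.0161,0.0602])
def gw(x,y,z=0,g=G):
    c,s=np.cos(g[2]),np.sin(g[2]); return np.array([g[0]+c*x-s*y,g[1]+s*x+c*y,z])
def gdir(v,g=G): # world vec to gauge
    c,s=np.cos(g[2]),np.sin(g[2]); return np.array([c*v[0]+s*v[1],-s*v[0]+c*v[1],v[2]])
def ori(yaw,sg=1): 
    a=sg*np.pi/4+yaw/2; return np.pi*np.array([np.cos(a),np.sin(a),0])
def wg(p,g=G): return gdir(np.array([p[0]-g[0],p[1]-g[1],p[2]]),g)
E
python3 - <<'E'
from h import *
from cell import *
for sg in(1,-1):
    print(sg,solver.ik(gw(0,-.002,.03),ori(G[2],sg)),solver.ik([.4175,-.347,.015],ori(.026,sg)),solver.ik(gw(-.09,-.17,.015),ori(G[2],sg)))
E
```

```text
1 [-0.11748622  0.45752954 -0.21620884  0.89705794  0.          1.3931101 ] [-0.84805076  0.4011181  -0.36262473  0.80705349  0.          0.69674557] [-0.45603471  0.39435812 -0.37436239  0.80207581  0.          1.05456162]
-1 [-0.11748622  0.45752954 -0.21620884  0.89705794  0.         -1.74848255] [-0.84805076  0.4011181  -0.36262473  0.80705349  0.         -2.44484708] [-0.45603471  0.39435812 -0.37436239  0.80207581  0.         -2.08703104]
```

Run:
```python
from h import *
from cell import *
import cv2
o=ori(G[2])
env.move_ptp(gw(0,-.002,.23),o)
fingers.grip(0.72,30)
env.move_straight(gw(0.002,-.002,.11),o,max_speed=.15)
print(get_time_s(),wg(get_position()),get_width(),get_contact_force())
for n in("scene","top"):
    c=read_camera(n)["color"][...,::-1]; c=np.clip(255*(c/255.)**0.6,0,255).astype(np.uint8)
    cv2.imwrite(f"pics/{n}1.png",cv2.resize(c[90:290,230:430] if n=="scene" else c[100:250,230:430],None,fx=3,fy=3,interpolation=cv2.INTER_CUBIC))
```

```text
3.9333 [ 0.00246973 -0.00207559  0.1108446 ] 0.717417684087901 [ 0.19809048 -0.13018816  0.00945983]
```

View pics/scene1.png

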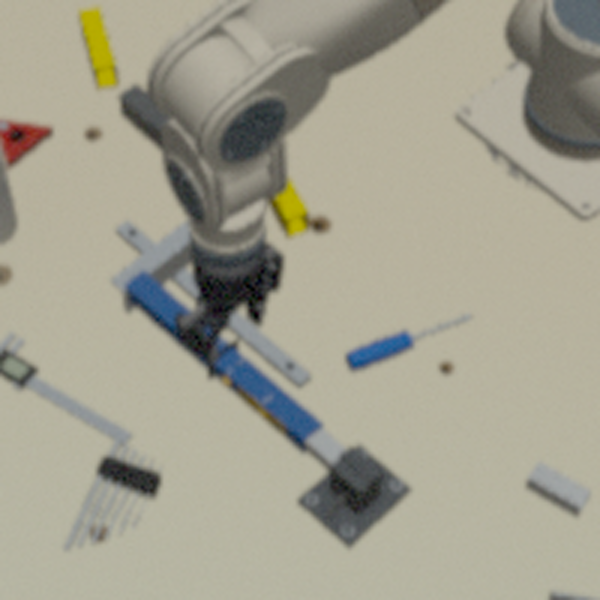

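The arm straddles the sleeve just outward of the button, in line with it. I'll lower it and pinch.

Run:
```python
from h import *
from cell import *
o=ori(G[2])
f0=get_contact_force()
print(env.move_straight(gw(0.002,-.002,.027),o,max_speed=.08,stop_force=10))
print(wg(get_position()),gdir(get_contact_force()-f0))
env.move_straight(gw(0.000,-.002,.027),o,max_speed=.03)
fingers.grip(0.0,30)
print(get_width(),wg(get_position()),gdir(get_contact_force()-f0),get_torque(),get_time_s())
```

```text
False
[ 0.00235069 -0.00206584  0.02752431] [0.2407078  0.12223284 1.66233154]
0.3462081847250276 [ 0.00151104 -0.00214446  0.02784919] [ 6.32380868 -0.07310151  6.02072717] [ 0.09900213 -0.73057749 -0.00593903] 5.8417
```

Run:
```python
from h import *
from cell import *
o=ori(G[2])
f0=np.array([.2,-.1,0])
F=lambda:np.round(gdir(get_contact_force()-f0),2)
env.move_straight(gw(0.0022,-.002,.0275),o,max_speed=.02)
fingers.grip(0.0,60)
print(get_width(),wg(get_position()),F())
for y in(-.004,-.006,-.008,-.010,-.012):
    r=env.move_straight(gw(0.0022,y,.0275),o,max_speed=.02,stop_force=30)
    print(r,get_width(),np.round(wg(get_position())*1e3,2),F(),get_time_s())
    if r: break
```

```text
0.34354149688590246 [ 0.00143439 -0.00213582  0.02790661] [-5.19 -1.03  7.3 ]
False 0.3425957927116899 [ 1.42 -3.26 27.88] [-4.57  3.54  8.48] 6.575
False 0.34387398618094295 [ 1.41 -4.9  27.87] [-4.84  6.05  7.64] 6.825
False 0.34388975259389976 [ 1.45 -6.52 27.89] [-3.46  7.7   9.52] 7.075
False 0.3416832310012103 [ 1.44 -9.27 27.9 ] [-4.76  2.47  7.5 ] 7.325
False 0.34350810399490705 [  1.43 -11.4   27.9 ] [-4.08  3.09  7.68] 7.575
```

Run:
```python
from h import *
from cell import *
import cv2
c=read_camera("scene")["color"][...,::-1]; c=np.clip(255*(c/255.)**0.6,0,255).astype(np.uint8)
a=np.load("pics/scene0.npy")[...,::-1]; a=np.clip(255*(a/255.)**0.6,0,255).astype(np.uint8)
k=np.hstack([a[150:270,260:360],c[150:270,260:360]])
cv2.imwrite("pics/s2.png",cv2.resize(k,None,fx=4,fy=4,interpolation=cv2.INTER_CUBIC))
```

```text
(no output)
```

View pics/s2.png

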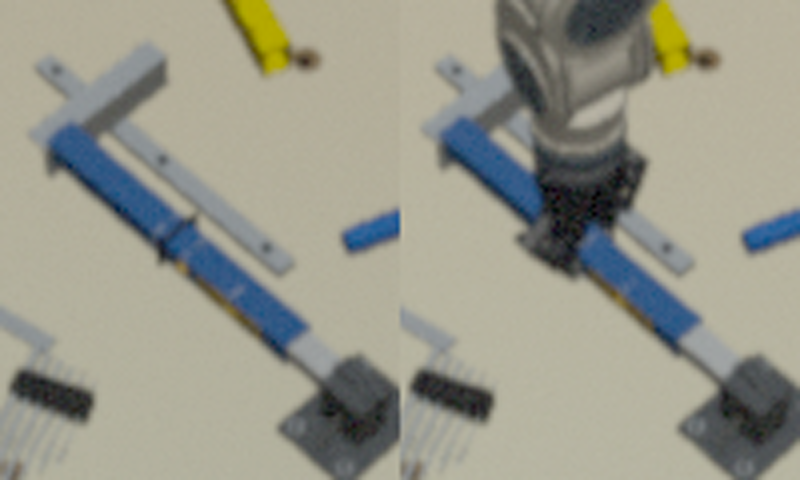

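The sleeve end has moved out by about 9 mm (right image (690,335) vs left (300,335)), so the button is under the wall. I'll keep drawing slowly until it clicks.

Run:
```python
from h import *
from cell import *
o=ori(G[2])
f0=np.array([.2,-.1,0])
F=lambda:np.round(gdir(get_contact_force()-f0),2)
r=env.move_straight(gw(0.0018,-.044,.0275),o,max_speed=.03,stop_force=12)
print(r,np.round(wg(get_position())*1e3,2),F(),get_time_s())
if not r:
  y=-.044
  while y>-.078:
    y-=.017
    r=env.move_straight(gw(0.0018,y,.0275),o,max_speed=.014,stop_force=8)
    print(r,get_width(),np.round(wg(get_position())*1e3,2),F(),get_time_s())
    if r: break
```

```text
False [  1.48 -42.88  27.9 ] [-1.18  6.2   7.39] 8.8417
True 0.34439036732281636 [  1.49 -58.35  27.91] [-1.17  2.22  4.67] 10.0167
```

Run:
```python
from h import *
from cell import *
import cv2
o=ori(G[2])
f0=np.array([.2,-.1,0])
F=lambda:np.round(gdir(get_contact_force()-f0),2)
r=env.move_straight(gw(0.0018,-.0605,.0275),o,max_speed=.014,stop_force=8)
print(r,get_width(),np.round(wg(get_position())*1e3,2),F(),get_time_s())
fingers.grip(.7)
print(F(),np.round(wg(get_position())*1e3,2))
env.move_straight(gw(0.0018,-.058,.12),o,max_speed=.15)
env.move_ptp([.4175,-.347,.2],ori(.026))
print(get_time_s(),get_position())
for n in("scene","top"):
    c=read_camera(n)["color"][...,::-1]; np.save(f"pics/{n}3.npy",c);c=np.clip(255*(c/255.)**0.6,0,255).astype(np.uint8)
    c=c[100:275,230:380] if n=="scene" else c[150:220,235:415]
    k=3.4 if n=="scene" else 4.4
    cv2.imwrite(f"pics/{n}3.png",cv2.resize(c,None,fx=k,fy=k,interpolation=cv2.INTER_CUBIC))
```

```text
True 0.3437954072381606 [  1.49 -58.41  27.92] [-1.12  2.74  5.1 ] 10.225
[-0.46 -0.11  0.04] [  1.47 -58.62  27.53]
12.7583 [ 0.41795487 -0.3463173   0.19958127]
```

View pics/top3.png

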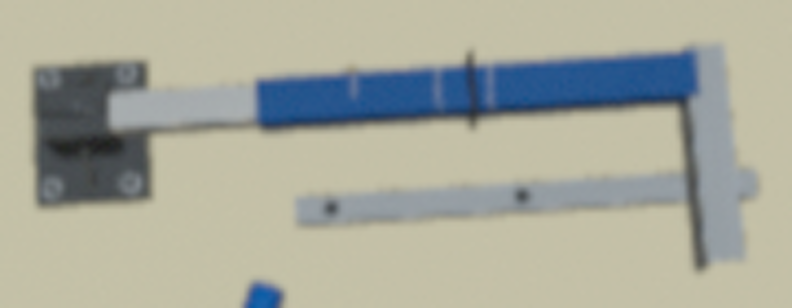

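View pics/scene3.png

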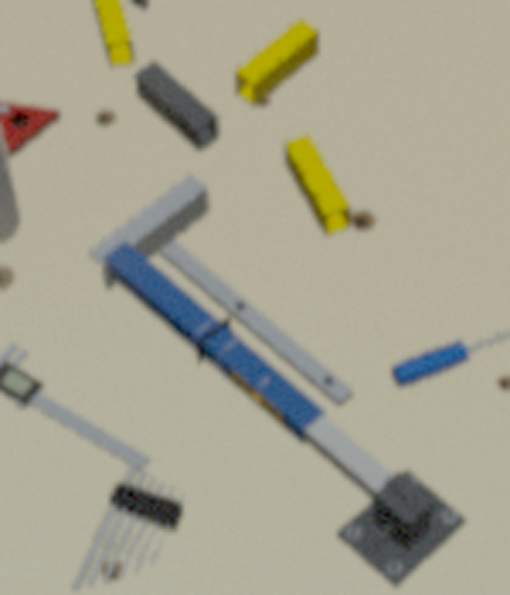

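The third line now sits at top (353,85), where the second line and button were, and the pull was stopped dead there twice. The blank is the dark grey bar at top (441,234) and scene crop (178,105). The three yellow bars are decoys and the bright short piece at (204,235) is the offcut.

Run:
```python
from h import *
for p in((697,100),(707,262)): print(np.round(wg(back('top',ct(*p),.06))*1e3,1))
B=np.array([.4175,-.347,.026])
for z in(.04,0):
  for x in(-.015,.015):
    for y in(-.055,.055):
        p=gw(x,y,z,B); s=(proj('scene',p)-[230,100]+.5)*3.4-.5
        print(x,y,z,np.round(s))
```

```text
[ -15.8 -224.2   60. ]
[-123.  -220.2   60. ]
-0.015 -0.055 0.04 [155.  60.]
-0.015 0.055 0.04 [219. 115.]
0.015 -0.055 0.04 [134.  74.]
0.015 0.055 0.04 [198. 129.]
-0.015 -0.055 0 [157.  84.]
-0.015 0.055 0 [221. 138.]
0.015 -0.055 0 [137.  97.]
0.015 0.055 0 [200. 152.]
```

Run:
```python
from h import *
from cell import *
import cv2
B=ori(.026)
fingers.grip(.75,40)
f0=get_contact_force()
print(env.move_straight([.4175,-.347,.018],B,max_speed=.12,stop_force=8))
fingers.grip(0.0,40)
print(get_width(),get_position(),np.round(get_contact_force()-f0,2))
env.move_straight([.4175,-.347,.12],B,max_speed=.12)
print(get_width(),np.round(get_contact_force()-f0,2),get_time_s())
for n in("scene","top"):
    c=read_camera(n)["color"][...,::-1];c=np.clip(255*(c/255.)**0.6,0,255).astype(np.uint8)
    c=c[80:230,210:380] if n=="scene" else c[150:300,350:520]
    cv2.imwrite(f"pics/{n}4.png",cv2.resize(c,None,fx=3.5,fy=3.5,interpolation=cv2.INTER_CUBIC))
```

```text
False
0.3374402752671464 [ 0.4176871  -0.34715429  0.01849321] [-0.68  0.41  5.22]
0.3426631083447066 [-0.41 -0.43 -3.03] 16.1583
```

View pics/scene4.png

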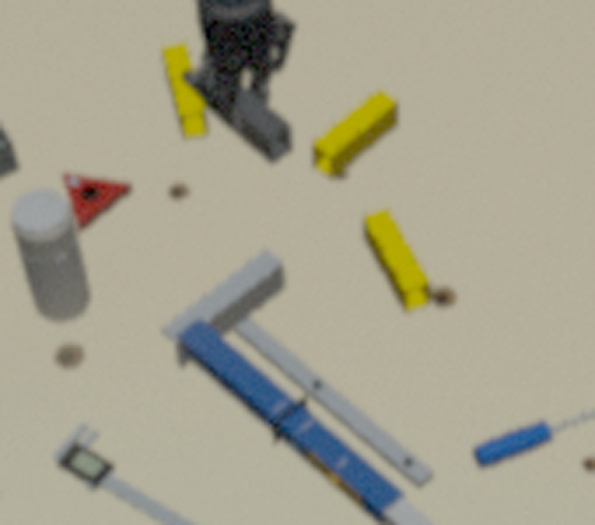

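The blank is held level between the pads (scene crop (250,120)) and weighs about 0.31 kg. I'll carry it over the stop plate.

Run:
```python
from h import *
from cell import *
import cv2
o=ori(G[2])
env.move_ptp(gw(-.100,-.145,.12),o)
f0=get_contact_force()
env.move_straight(gw(-.100,-.145,.035),o,max_speed=.1)
r=env.move_straight(gw(-.100,-.145,.0165),o,max_speed=.02,stop_force=5)
print(r,np.round(wg(get_position())*1e3,2),np.round(gdir(get_contact_force()-f0),2),get_width(),get_time_s())
for n in("scene","top"):
    c=read_camera(n)["color"][...,::-1];c=np.clip(255*(c/255.)**0.6,0,255).astype(np.uint8)
    c=c[120:260,230:390] if n=="scene" else c[130:270,280:440]
    cv2.imwrite(f"pics/{n}5.png",cv2.resize(c,None,fx=4,fy=4,interpolation=cv2.INTER_CUBIC))
```

```text
True [-100.14 -144.91   18.51] [-0.83  1.17  8.36] 0.33983197358591033 18.9417
```

View pics/scene5.png

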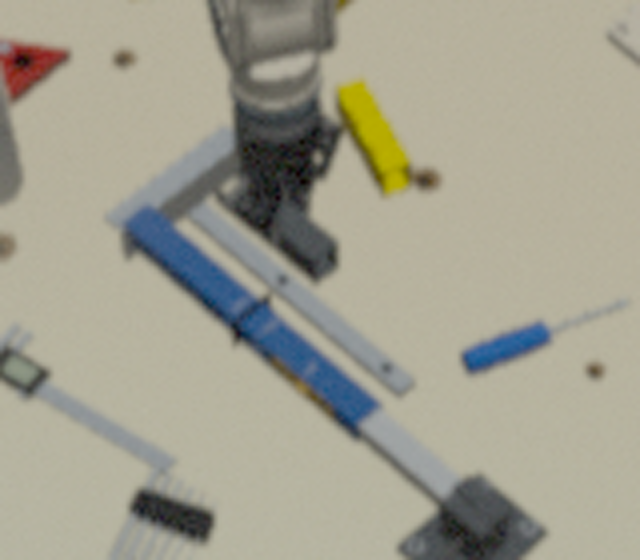

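View pics/top5.png

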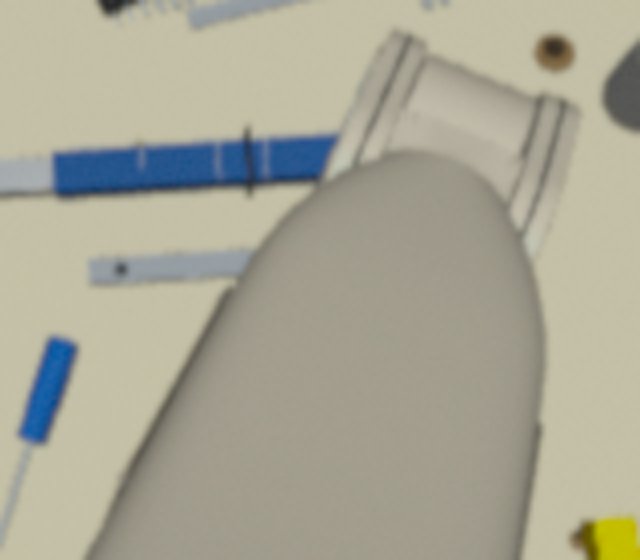

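Run:
```python
from h import *
from cell import *
o=ori(G[2])
S=lambda m,r=None:print(m,r,np.round(wg(get_position())*1e3,2),np.round(gdir(get_contact_force()),2),round(get_width(),3),get_time_s())
r=env.move_straight(gw(-.100,-.145,.0182),o,max_speed=.02); S('z',r)
r=env.move_straight(gw(-.082,-.145,.0182),o,max_speed=.02,stop_force=8); S('x',r)
```

```text
z False [ -99.82 -145.08   18.48] [-1.61  0.87  5.37] 0.338 19.2917
x True [ -99.79 -145.1    18.5 ] [-1.64 -0.29  4.55] 0.339 19.5667
```

Run:
```python
from h import *
from cell import *
o=ori(G[2])
S=lambda m,r=None:print(m,r,np.round(wg(get_position())*1e3,2),np.round(gdir(get_contact_force()),2),round(get_width(),3),get_time_s())
r=env.move_straight(gw(-.100,-.145,.0195),o,max_speed=.02); S('z',r)
for x in (-.0975,-.095,-.093,-.091,-.089,-.087,-.085):
    r=env.move_straight(gw(x,-.145,.0195),o,max_speed=.015,stop_force=10); S('x',r)
    if r: break
```

```text
z False [-100.14 -144.92   19.23] [ 0.43 -1.47 -2.19] 0.341 19.8167
x False [ -97.43 -144.96   19.36] [-0.05 -0.47 -3.15] 0.342 20.1333
x False [ -94.9  -145.01   19.49] [-0.41 -0.19 -2.69] 0.344 20.45
x False [ -92.89 -145.01   19.5 ] [ 0.89  0.31 -2.95] 0.341 20.7333
x False [ -90.9  -145.01   19.49] [ 0.29  0.77 -2.43] 0.342 21.0167
x False [ -88.93 -145.02   19.48] [ 0.37 -0.21 -2.5 ] 0.34 21.3
x True [ -89.   -144.78   18.72] [-0.11 -0.57 -1.99] 0.341 21.5083
```

Run:
```python
from h import *
from cell import *
o=ori(G[2])
S=lambda m,r=None:print(m,r,np.round(wg(get_position())*1e3,2),np.round(gdir(get_contact_force()),2),round(get_width(),3),get_time_s())
r=env.move_straight(gw(-.0893,-.145,.0187),o,max_speed=.02); S('z',r)
for y in (-.150,-.155,-.160,-.164,-.168,-.172,-.176,-.18):
    r=env.move_straight(gw(-.0893,y,.0187),o,max_speed=.015,stop_force=12); S('y',r)
    if r: break
```

```text
z False [ -89.35 -145.01   18.67] [ 1.14 -0.18 -2.12] 0.341 21.7583
y False [ -89.32 -150.12   18.66] [ 0.63 -0.2  -2.57] 0.341 22.2417
y False [ -89.34 -155.09   18.67] [-0.02 -0.7  -2.53] 0.343 22.725
y False [ -89.28 -160.08   18.68] [ 0.22 -0.53 -3.53] 0.344 23.2083
y False [ -89.29 -164.1    18.72] [ 0.81  0.39 -2.54] 0.345 23.625
y True [ -89.56 -165.     18.5 ] [0.57 1.34 4.28] 0.338 23.8833
```

Run:
```python
from h import *
from cell import *
import cv2
o=ori(G[2])
S=lambda m,r=None:print(m,r,np.round(wg(get_position())*1e3,2),np.round(gdir(get_contact_force()),2),round(get_width(),3),get_time_s())
fingers.grip(.43,40); S('open')
r=env.move_straight(gw(-.080,-.165,.0187),o,max_speed=.015,stop_force=8); S('x',r)
p=wg(get_position())
env.move_straight(gw(p[0]-.004,-.165,.0187),o,max_speed=.02); S('back')
fingers.grip(.55)
env.move_straight(gw(p[0]-.004,-.165,.11),o,max_speed=.12)
env.move_straight(gw(-.089,-.060,.11),o,max_speed=.15)
fingers.grip(0.0)
S('shut')
c=read_camera("scene")["color"][...,::-1];c=np.clip(255*(c/255.)**0.6,0,255).astype(np.uint8)
cv2.imwrite("pics/scene6.png",cv2.resize(c[120:260,230:390],None,fx=4,fy=4,interpolation=cv2.INTER_CUBIC))
```

```text
open None [ -90.28 -164.78   17.67] [ 0.04  0.22 -0.1 ] 0.428 24.125
x True [ -85.11 -164.65   17.79] [-0.23 -0.46  0.27] 0.429 24.6
back None [ -89.24 -164.99   18.74] [ 0.49 -0.74 -0.36] 0.429 24.9417
shut None [-88.99 -60.21 110.01] [ 0.03 -1.13 -0.63] -0.0 27.475
```

View pics/scene6.png

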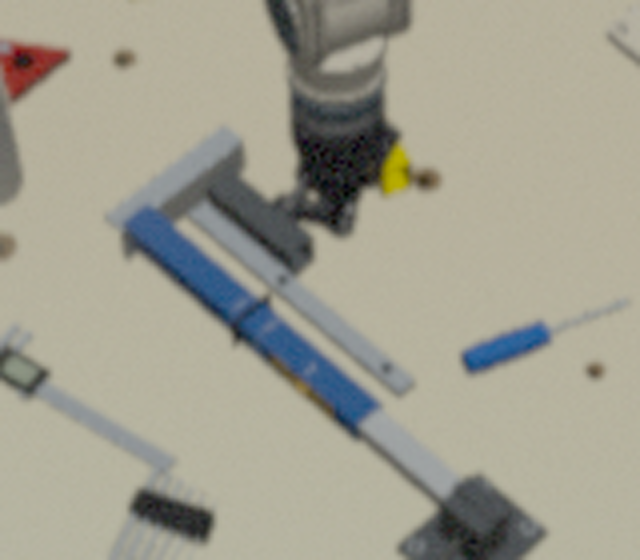

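The blank lies along the fence with its end at the plate (crop (215,180)). I'll do the firm push from its free end, opening the fingers slightly so they bear on both side walls.

Run:
```python
from h import *
from cell import *
o=ori(G[2])
S=lambda m,r=None:print(m,r,np.round(wg(get_position())*1e3,2),np.round(gdir(get_contact_force()),2),round(get_width(),3),get_time_s())
fingers.grip(.15)
X=-.0893
env.move_straight(gw(X,-.080,.11),o)
r=env.move_straight(gw(X,-.080,.021),o,max_speed=.1,stop_force=8); S('dn',r)
for y in (-.090,-.095,-.099,-.103,-.107,-.111):
    r=env.move_straight(gw(X,y,.021),o,max_speed=.012,stop_force=20); S('y',r)
    if r: break
```

```text
dn False [-88.93 -80.06  21.48] [-0.09 -0.28 -0.13] 0.149 29.1333
y False [-89.33 -89.98  20.98] [-1.04  0.62 -0.21] 0.149 30.1167
y False [-89.29 -95.06  20.99] [ 0.75  0.57 -0.08] 0.15 30.6833
y False [-89.34 -97.96  21.02] [0.77 7.16 2.47] 0.151 31.1667
y True [-89.82 -98.14  20.8 ] [0.64 2.9  2.71] 0.153 31.525
```

Run:
```python
from h import *
from cell import *
import cv2
o=ori(G[2])
env.move_straight(gw(-.0893,-.080,.021),o,max_speed=.05)
env.move_straight(gw(-.0893,-.080,.15),o,max_speed=.15)
env.move_ptp([.35,.20,.22],o)
print(get_time_s())
for n in("scene","top"):
    c=read_camera(n)["color"][...,::-1];np.save(f"pics/{n}7.npy",c);c=np.clip(255*(c/255.)**0.6,0,255).astype(np.uint8)
    c,k=(c[130:230,230:360],6) if n=="scene" else (c[150:220,290:420],6)
    cv2.imwrite(f"pics/{n}7.png",cv2.resize(c,None,fx=k,fy=k,interpolation=cv2.INTER_CUBIC))
```

```text
34.2667
```

View pics/top7.png

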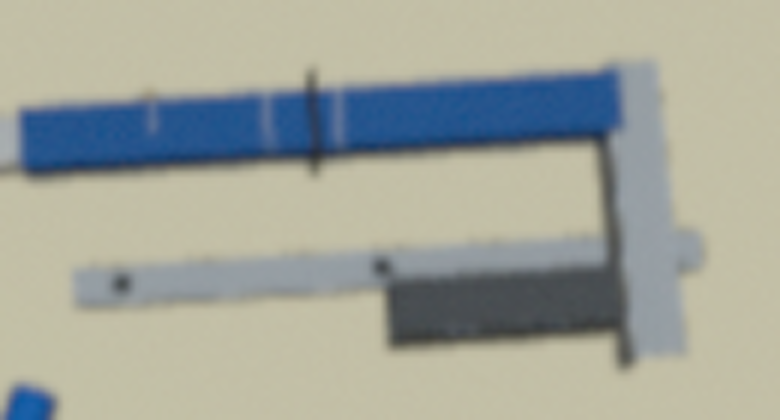

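View pics/scene7.png

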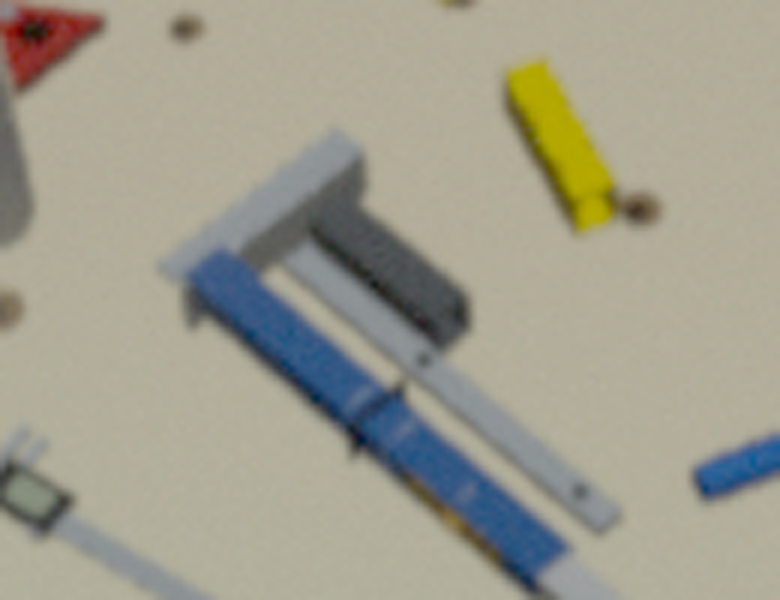

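Run:
```python
from h import *
import cv2
t=np.load("pics/top7.npy").astype(float); g=t.sum(2)
def edge(us,v0,v1,sl,ref):
    P=[]
    for u in us:
        vc=ref+sl*(u-us[0]); v=np.arange(vc+v0,vc+v1,.1)
        s=cv2.remap(g.astype(np.float32),np.full((1,len(v)),u,np.float32),v[None].astype(np.float32),cv2.INTER_CUBIC)[0]
        s=np.convolve(s,np.ones(5)/5,'same'); d=np.abs(np.gradient(s)); d[:6]=0;d[-6:]=0
        P.append((u,(v*d**2).sum()/(d**2).sum()))
    P=np.array(P); k=np.polyfit(P[:,0],P[:,1],1); return k,np.std(P[:,1]-np.polyval(k,P[:,0])),P
# blank far top edge, px
b=edge(np.arange(358,390,1.),-2.2,2.2,-.07,150+282/6)
f=edge(np.arange(306,390,1.),-2.2,2.2,-.0624,150+269/6)
for n,(k,s,P),z in(('blank',b,.04),('fence',f,.012)):
    A=wg(back('top',(P[0,0],np.polyval(k,P[0,0])),z));B=wg(back('top',(P[-1,0],np.polyval(k,P[-1,0])),z))
    print(n,k[0],s,np.round(A*1e3,1),np.round(B*1e3,1),'slope',(B-A)[0]/(B-A)[1])
```

```text
blank -0.06840613250721916 0.041406062898413434 [ -75.1 -120.2   40. ] [ -74.6 -210.4   40. ] slope -0.006493938233929564
fence -0.06538071626958132 0.3264922912601412 [-54.6  31.6  12. ] [ -53.8 -217.2   12. ] slope -0.003343302861300748
```

The blank's edge is parallel to the fence within 0.003 rad, with a gap of 0.5–1 mm or less, which is at the noise level. One more sideways press near the free end will make sure it's flush.

Run:
```python
from h import *
from cell import *
import cv2
o=ori(G[2])
S=lambda m,r=None:print(m,r,np.round(wg(get_position())*1e3,2),np.round(gdir(get_contact_force()),2),round(get_width(),3),get_time_s())
env.move_ptp(gw(-.0895,-.140,.15),o)
fingers.grip(.5,30)
r=env.move_straight(gw(-.0895,-.140,.0187),o,max_speed=.1,stop_force=8); S('dn',r)
for i,y in enumerate((-.140,-.165)):
    if i: env.move_straight(gw(-.0865,y,.0187),o,max_speed=.04)
    for x in(-.084,-.082,-.081,-.080,-.079,-.078):
        r=env.move_straight(gw(x,y,.0187),o,max_speed=.012,stop_force=10); S('x',r)
        if r: break
    env.move_straight(gw(-.0893,y,.0187),o,max_speed=.04)
env.move_straight(gw(-.0893,-.165,.15),o,max_speed=.15)
env.move_ptp([.35,.20,.22],o)
S('end')
for n in("scene","top"):
    c=read_camera(n)["color"][...,::-1];np.save(f"pics/{n}8.npy",c);c=np.clip(255*(c/255.)**0.6,0,255).astype(np.uint8)
    c,k=(c[130:230,230:360],6) if n=="scene" else (c[150:220,290:420],6)
    cv2.imwrite(f"pics/{n}8.png",cv2.resize(c,None,fx=k,fy=k,interpolation=cv2.INTER_CUBIC))
d=np.abs(np.load("pics/top8.npy").astype(int)[...,::-1]-np.load("pics/top7.npy")).sum(2)
```

```text
dn False [ -89.16 -140.14   19.22] [-1.14  0.02  0.28] 0.497 37.6167
x False [ -84.01 -139.95   18.65] [-1.23  0.35 -0.03] 0.505 38.225
x False [ -82.04 -139.94   18.67] [-0.48 -0.24 -0.5 ] 0.499 38.5417
x False [ -81.95 -139.94   18.64] [-4.95 -0.47  3.91] 0.498 38.7917
x False [ -81.94 -139.96   18.58] [-9.9  -1.15  7.23] 0.499 39.0417
x False [ -81.86 -139.94   18.6 ] [-12.91  -1.34   9.88] 0.501 39.2917
x False [ -81.82 -139.92   18.54] [-17.01  -2.02  13.22] 0.495 39.5417
x False [ -83.88 -164.85   18.7 ] [-0.37 -0.27 -0.14] 0.501 41.1083
x False [ -82.   -164.93   18.67] [-0.84  0.77 -0.59] 0.502 41.425
x False [ -81.93 -164.93   18.64] [-5.51 -0.51  3.12] 0.503 41.675
x False [ -81.91 -164.91   18.6 ] [-9.06  0.19  6.37] 0.502 41.925
x False [ -81.85 -164.94   18.58] [-13.47  -0.94  10.22] 0.501 42.175
x False [ -81.8  -164.92   18.57] [-17.94  -1.78  13.28] 0.499 42.425
end None [-231.59  197.82  219.75] [-0.23 -0.24 -0.41] 0.498 45.3583
```

View pics/top8.png

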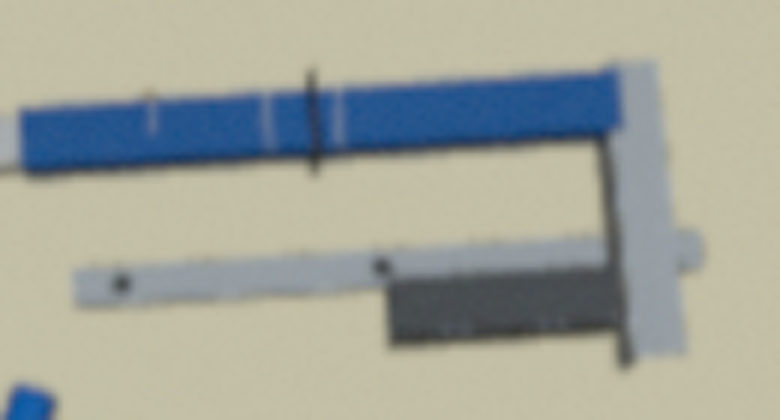

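View pics/scene8.png

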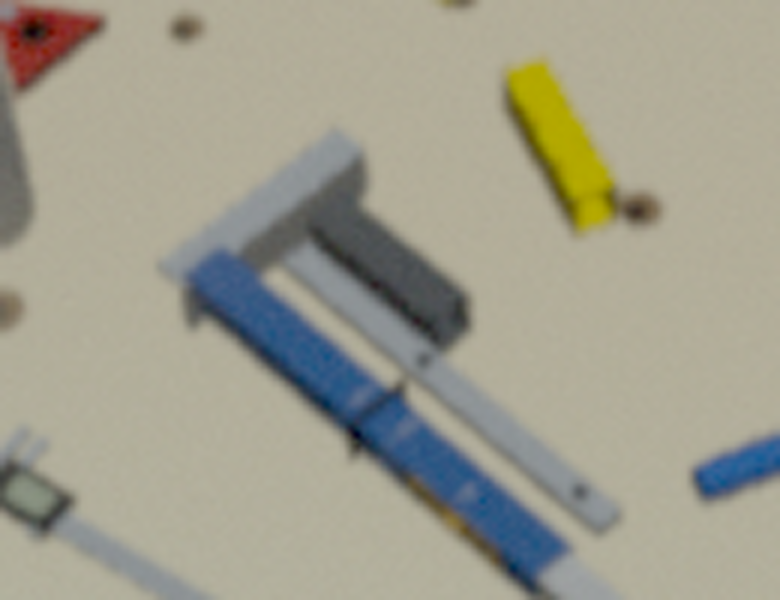

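The side press stopped rigidly at x −82.0 mm at both y −140 and −165, so the blank is flush. The view is unchanged: end at the plate, third line at the button. I'm handing in.

Run:
```python
from cell import *
workorder.finish_job(); print(get_time_s())
```

```text
the job is handed in; nothing more can be done
the job is handed in; nothing more can be done
```

The job is done and handed in, with the robot clock at about 45 s of the 72 s allowed.

- **Length stop:** I pinched the button flush and drew the sleeve out by one hole, about 55 mm. It stopped dead, and a second gentle pull (8 N stop limit) stopped at the same place. The third white line is now where the second was, at the button. I took the click from these stops and the line; the pictures are too coarse to show the button clearly.
- **Blank:** I laid the dark steel blank along the fence and pushed its end against the stop plate at 12 mm/s. The push ended at about 20 N without giving. I then pressed its side against the fence, to about 17 N, at two places 25 mm apart. Both stopped rigidly within 0.1 mm of each other.
- **Checks that disagreed or didn't go as expected:**
  - The picture fit suggested a gap to the fence of 0.5–1 mm or less, which is within its noise.
  - The stop plate read about 2–3 mm further out in the picture than where the push stopped. I trusted the rigid stops on both counts.
  - One early push towards the fence stopped at once on bench friction, so I lifted the blank slightly and repeated it.
- **Other things:** I did not touch the bystanders or the yellow bars, and the arm was clear of everything at hand-in.

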